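Tip a peg block under the clamp and snug it down

TASK

Tip the beech peg block over, away from you, so that it lies flat under the screw clamp with its two bored sockets facing up and its middle under the pad. Then wind the crank clockwise until the pad meets the block and snug it by feel: firmly held, but not screwed down hard. Leave the other things where they lie.

Things in the scene. Friction and masses are not known exactly. Their poses are not given: they have to be found in the camera images.
- clamp: Grey C-shaped screw clamp, fixed to the table. Origin: on the vertical spindle axis, at table level; x points from the spindle towards the column, z up; the open mouth faces -x. The column, 34 mm wide, starts 64 mm from the axis on the +x side and carries an arm 30 mm wide, 142 to 172 mm above the table, that reaches over the bed to the axis.
- boss (a point): Centre of the top of the arm's round boss, 42 mm across, on the spindle axis, 175 mm above the table; the spindle passes down through it. A round rubber pad, 28 mm across, hangs on the spindle below it, its face 171 to 177 mm lower than the knob's centre while it hangs free (102 to 114 mm above the table at the start): just how far it hangs is not known.
- hub (a point): Middle of the crank bar on the spindle's top, on the spindle axis. The flat bar runs from here to the knob. Turning the crank clockwise, seen from above, lowers spindle, crank and pad together by 24 mm a turn; 2 to 2.6 turns bring the pad onto the lying block. The screw stays where it is left.
- knob (a point): Centre of the upright wooden crank knob, 26 mm across, 54 mm tall, 60 mm from the spindle axis; the bar's top is 29 mm lower. It starts 279 to 285 mm above the table and sinks as it circles. Pushing it round takes about 9 N while the pad is free; once the sprung pad meets the block the push grows by about 6 N per radian. 14 N is snug, under 12 N too loose, over 17 N too tight.
- block: Beech peg block, 42 x 120 x 76 mm, 0.2 to 0.38 kg, loose; origin at its centre. It stands on a long edge on the bed, before the mouth (76 mm tall, 42 mm thick along the clamp's x). Its x axis points out of the broad face with two bored sockets (24 mm across, 80 mm apart along y), which at the start faces away from the column. Lying sockets up, its top is 54 mm above the table.
- bed: Flat plywood bed of the clamp, 205 x 156 x 12 mm, fixed; origin at the middle of its underside, at table level. The block is pressed on it; its top is 12 mm above the table.
- shoehorn: White plastic shoehorn, 190 mm long, lying on the table; bystander. Origin under its middle.
- light: Black bicycle helmet light, 36 x 66 x 42 mm, on the table; bystander. Origin under its middle.
- ticket: Grey hard plastic ticket holder, 70 x 105 x 7 mm, lying on the table; bystander. Origin under its middle.
Things that resemble listed ones, but are neither listed nor needed, are in the scene too. There is more than one size of the block; the one meant has the size given above.

How it is judged (in metres and radians):
On the way:
1. the block lies flat with its sockets up, its middle under the pad, not yet clamped (angle between block's own x axis and vertical below 0.12 rad and horizontal distance between block and clamp below 0.022 m and contact force between block and bed below 15 N), for 0.2 s.
At the end, for the whole second after the job is handed in: The block lies still and flat on the bed, socket face up (within 0.1 rad), its centre within 22 mm of the spindle axis, and the pad presses it on the bed with 35 to 130 N. The bystanders have not been moved (angle between block's own x axis and vertical below 0.1 rad and horizontal distance between block and clamp below 0.022 m and contact force between block and bed between 35 and 130 N and linear speed of block below 0.01 m/s); the robot touches nothing.
It fails at once if the block is crushed: pressed on the bed with more than 170 N once the screw is down (contact force between block and bed above 170 N and height (world z) of knob below 0.255 m).
It fails at once if a bystander is moved by more than 20 mm (distance of any of shoehorn, light, ticket from where it was at the start of the episode above 0.02 m).
It also fails if it takes over 72 s, if anything falls off the work surface, if the arm or the gripper's body presses on something with over 40 N, if the wrist force passes 120 N, or if a joint passes its speed limit or range.

ROBOT

A 6-joint arm with a two-finger parallel gripper is mounted at the origin on the work surface. World frame = base frame: x ahead of the robot, y to its left, z up, the work surface at z = 0. Lengths are in m, angles in degrees, forces in N, time in s.
With the tool pointing down it reaches from about 0.275 to 0.85 m from the base axis. Payload 5.2 kg.
Tool frame: the origin (TCP) lies at the very end of the fingers, on their centre line; the grasp point (between the pads) lies 19 mm behind it; z points along the fingers, y is the line along which they close (so a half turn about z gives the same grasp; the last joint's range is limited). The gripper opens to 85 mm and grips with 20 to 120 N. Pads are 22 mm wide; open, the fingers measure 114 mm over their backs; the gripper's body (76 mm by 85 mm) begins 54 mm behind the grasp point. The pads swing forward as they close: fully open they stand 13 mm farther back than shut.
Start: joints at [-85.13, 14.817, 87.949, -0, 77.235, -11.62], TCP at [0.156, -0.527, 0.231] pointing down, gripper open.
Joint ranges: [-179.93, 179.93], [-52.35, 119.4], [10.71, 147.94], [-69.91, 249.91], [12.55, 155.21], [-178.61, 178.61]. Speed limits (degrees/s): [147.25, 147.25, 180, 180, 180, 180].

INTERFACE

Orientations are given as [roll, pitch, yaw] about the fixed x, y, z axes, in that order (R = Rz(yaw) Ry(pitch) Rx(roll)).
In Python, from workcell import r gives the robot as it stands.
- The arm moves only by the tool apply_moves, never from a script. Its argument "motion" is a list of rows, each a list of 5 numbers: the shift along the world's x, y, z in m, then the turn about the world's z in rad, then the opening, from -1 (shut) to 1 (fully open). A call has 1 to 8 rows; each row shifts and turns the commanded pose from where the row before left it; what a row does not reach is not made up. A row lasts 1/8 s, in which the tool goes at most 62.5 mm and 10.7 degrees, less where a joint would pass 70% of its speed; a pose out of reach is approached as far as the arm can. A call with a gripper value outside its range is refused whole. The fingers move at their own pace and stop on an object; "force" is the grip in N (left out, the last holds). Time passes only in rows, so rows that do not move let the fingers close. It gives the time, the measured TCP pose, the force, the opening and the grip force at its end, in the units of the state.
- r.get_obs(): the state, without advancing time (a new reading comes with each control period).
- r.read_camera(name): name is "scene" or "top" or "wrist"; returns a dict with "color" (480x640x3 uint8, red, green, blue), "fx", "fy", "cx", "cy" (pixels), "distortion" ([k1, k2, p1, p2, k3] as OpenCV has them; the pictures are not rectified), "R" (3x3) and "t" (3): a world point X has camera coordinates R X + t; the wrist camera has in their place "T_tool_cam" (4x4, takes a point from camera to tool coordinates, whose origin is the TCP and whose axes are the flange's). Camera axes: x right, y down, z forward; pixel columns grow to the right and rows downward; lengths in m; the calibration is good to about 2 mm. A picture is of the moment at which its call begins: read the wrist's pose just before it. There is no depth.
- r.finish_job(): hands the job in; it is judged then, once.
The state is a dict: "time_s": time; "joints": joint angles; "joint_velocities": joint speeds; "joint_efforts": joint torques, N m; "position": TCP position; "tcp_rot": TCP orientation; "contact_force": force on the tool from outside, world axes, zero at the start; "wrist_torque": the same for the moment, N m; "width": finger opening in m; "gripper_force": force on a finger pad.
Only numpy, scipy, OpenCV 4.12 (cv2) and the standard library are available. Lean on these libraries where they do the work, as an engineer would, in place of code of your own. Each camera call takes 0.05 s, during which the arm holds its last target. There are 200 camera calls.

## Working session

There is one attempt and no reset: what is moved stays moved. The work goes in short steps, Python scripts to look and compute and a tool call to move; the robot and the scene stay as the last step left them, time stands still between calls to the robot, and variables do not carry over. Pictures are saved under pics/ and viewed, at most 10 in all, crops included, and the job is handed in when it is done.

Besides the shell and the picture viewer there is one more tool, called after "Request:" by a JSON object that holds its "api" and its "payload", one argument or row to a line. apply_moves: Moves the arm, as the interface text tells. Its arguments: {"type":"object","properties":{"motion":{"type":"array"},"force":{"type":"number"}},"required":["motion"]}

```bash
mkdir -p pics; ls
cat > h.py <<'E'
import numpy as np, cv2
from workcell import r
def save(name,fn,crop=None,scale=1):
    c=r.read_camera(name); im=c["color"][:,:,::-1].copy()
    np.save("pics/"+fn+".npy",im)
    if crop: x0,y0,x1,y1=crop; im=im[y0:y1,x0:x1]
    if scale!=1: im=cv2.resize(im,None,fx=scale,fy=scale,interpolation=cv2.INTER_CUBIC)
    cv2.imwrite("pics/"+fn+".png",im); return c
def ray(c,uv,z):
    K=np.array([[c["fx"],0,c["cx"]],[0,c["fy"],c["cy"]],[0,0,1]])
    p=cv2.undistortPoints(np.array([[uv]],float),K,np.array(c["distortion"],float))[0,0]
    R=np.array(c["R"]);t=np.array(c["t"]); o=-R.T@t; d=R.T@np.array([p[0],p[1],1])
    return o+d*(z-o[2])/d[2]
def proj(c,X):
    K=np.array([[c["fx"],0,c["cx"]],[0,c["fy"],c["cy"]],[0,0,1]])
    return cv2.projectPoints(np.array(X,float).reshape(-1,3),cv2.Rodrigues(np.array(c["R"]))[0],np.array(c["t"],float),K,np.array(c["distortion"],float))[0][:,0]
E
python3 - <<'E'
from h import *
save("scene","s0");save("top","t0")
print(r.get_obs())
E
```

```text
pics
{'time_s': 0.1, 'joints': array([-8.51305106e+01,  1.48551816e+01,  8.80039130e+01, -1.58919588e-04,
        7.72321461e+01, -1.16190007e+01]), 'joint_velocities': array([-0.04767295, -0.13762409, -0.19705357,  0.03938645,  0.00323945,
        0.03838151]), 'joint_efforts': array([ 5.55718707e-04, -4.46972430e+01, -2.91247505e+01, -3.87429654e-04,
        6.33654548e-03,  8.57875136e-06]), 'position': array([ 0.15609044, -0.5269164 ,  0.23056314]), 'tcp_rot': array([-1.79910598e+02, -1.82243675e-02,  1.64885110e+01]), 'contact_force': array([-0.77149606,  0.29568542, -0.50357179]), 'wrist_torque': array([-0.03526959,  0.03163052,  0.0250062 ]), 'gripper_force': 0.0, 'width': 0.08529545471913494}
```

View pics/s0.png

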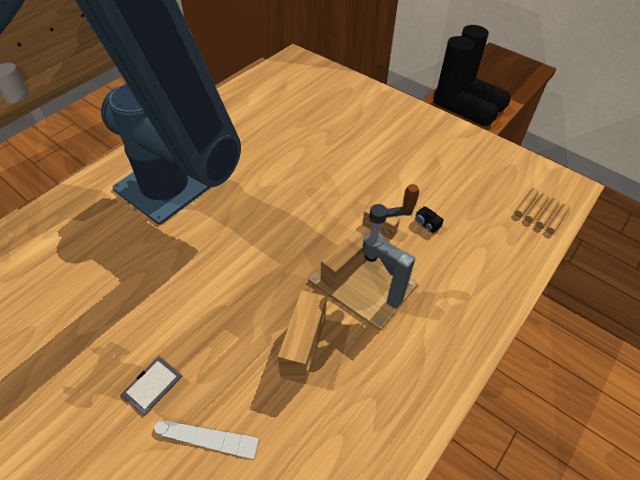

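View pics/t0.png

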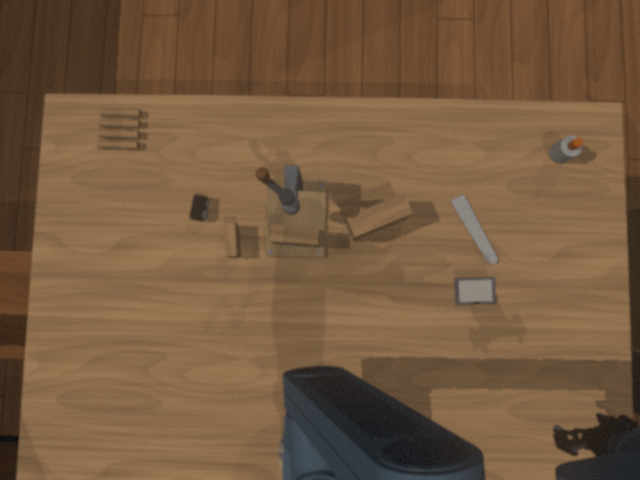

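Scene: clamp with knob at (411,190), bed (365,285), light (429,218), ticket (150,385), shoehorn (205,438). There are three beech blocks: one on the bed (top 295,238), a large one beside it (top 380,218), and a small one (top 232,237). The one on the bed in front of the mouth fits the description; I'll confirm it in enlarged crops.

Run:
```python
import numpy as np,cv2
a=np.load("pics/s0.npy")[170:340,270:450];b=np.load("pics/t0.npy")[150:270,215:345]
cv2.imwrite("pics/s0c.png",cv2.resize(a,None,fx=3.5,fy=3.5,interpolation=2))
b=cv2.convertScaleAbs(b,alpha=1.6)
cv2.imwrite("pics/t0c.png",cv2.resize(b,None,fx=5,fy=5,interpolation=2))
```

```text
(no output)
```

View pics/s0c.png

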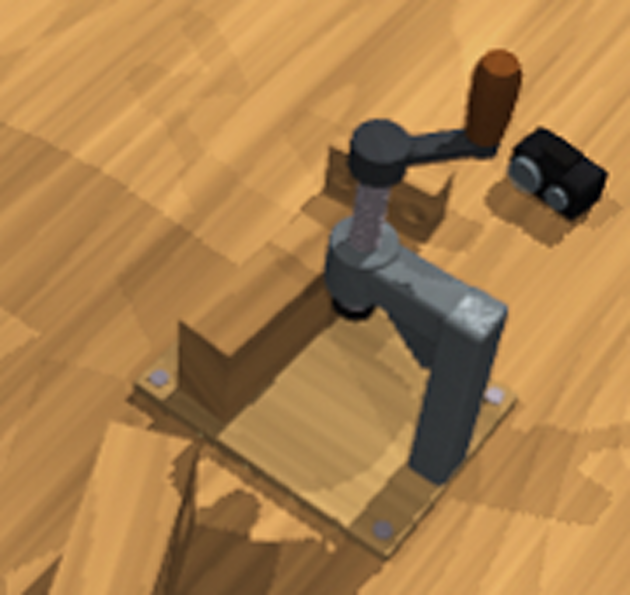

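View pics/t0c.png

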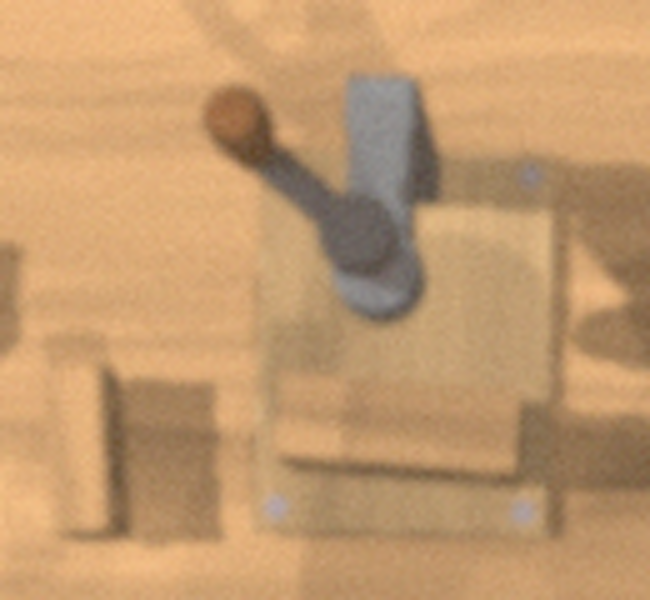

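Run:
```python
from h import *
np.set_printoptions(precision=4,suppress=True)
T=r.read_camera("top");S=r.read_camera("scene")
t=lambda u,v,z:print("top",(u,v),ray(T,(u/5+215,v/5+150),z)[:2])
s=lambda u,v,z:print("scn",(u,v),ray(S,(u/3.5+270,v/3.5+170),z)[:2])
print("blocktop");[t(u,v,.088) for u,v in((277,376),(522,400),(518,472),(280,460))]
s(180,322,.088);s(230,357,.088); print('bottom inner corner');s(226,424,.012)
print("screws bed");[t(u,v,.012) for u,v in((532,175),(275,508),(523,512))];[s(u,v,.012) for u,v in((160,378),(494,396),(382,530))]
print("bedcorn");[s(u,v,.012) for u,v in((133,382),(388,550),(520,398))];[t(u,v,.012) for u,v in((258,530),(548,534),(552,160))]
print("knob");t(238,115,.309);s(503,64,.309)
print("hub");t(362,235,.262);s(381,135,.27)
print("boss");s(363,243,.175);t(380,278,.175)
print("col");s(425,480,.012);s(478,310,.172)
t(348,76,.172);t(415,76,.172)
```

```text
blocktop
top (277, 376) [0.5758 0.1414]
top (522, 400) [0.5662 0.0193]
top (518, 472) [0.5303 0.0205]
top (280, 460) [0.5339 0.1386]
scn (180, 322) [0.5351 0.02  ]
scn (230, 357) [0.5754 0.0189]
bottom inner corner
scn (226, 424) [0.5759 0.0195]
screws bed
top (532, 175) [0.6966 0.0194]
top (275, 508) [0.5156 0.1509]
top (523, 512) [0.5162 0.02  ]
scn (160, 378) [0.5201 0.0201]
scn (494, 396) [0.6991 0.1498]
scn (382, 530) [0.699  0.0197]
bedcorn
scn (133, 382) [0.5083 0.0062]
scn (388, 550) [0.7099 0.0105]
scn (520, 398) [0.7133 0.1594]
top (258, 530) [0.5038 0.1595]
top (548, 534) [0.5049 0.0066]
top (552, 160) [0.7049 0.0089]
knob
top (238, 115) [0.6528 0.1295]
scn (503, 64) [0.6584 0.1309]
hub
top (362, 235) [0.6137 0.0828]
scn (381, 135) [0.6207 0.0799]
boss
scn (363, 243) [0.6198 0.0817]
top (380, 278) [0.6107 0.0831]
col
scn (425, 480) [0.6996 0.067 ]
scn (478, 310) [0.6972 0.0857]
top (348, 76) [0.7062 0.101 ]
top (415, 76) [0.7067 0.0698]
```

Request:
{"api": "apply_moves", "payload": {
  "motion": [
    [0.019,0.038,0,0.08,1],
    [0.019,0.038,0,0.08,1],
    [0.019,0.038,0,0.08,1],
    [0.019,0.038,0,0.08,1],
    [0.019,0.038,0,0.08,1],
    [0.019,0.038,0,0.08,1],
    [0.019,0.038,0,0.08,1],
    [0.019,0.038,0,0.08,1]
  ]
}}

```text
time_s: 1.2
position: [0.3085, -0.222, 0.2313]
tcp_rot: [180.0, -0.0, 53.3]
contact_force: [0.8, -1.0, 0.6]
width: 0.0849
gripper_force: 0.0
```

Request:
{"api": "apply_moves", "payload": {
  "motion": [
    [0.019,0.038,0,0.08,1],
    [0.019,0.038,0,0.08,1],
    [0.019,0.038,0,0.08,1],
    [0.019,0.038,0,0.08,1],
    [0.019,0.038,0,0.08,1],
    [0.019,0.038,0,0.08,1],
    [0.019,0.038,0,0.083,1],
    [0.015,0.035,0,0.08,1]
  ]
}}

```text
time_s: 2.2
position: [0.4566, 0.0791, 0.2312]
tcp_rot: [180.0, 0.0, 90.2]
contact_force: [0.5, -1.0, -0.1]
width: 0.0855
gripper_force: 0.0
```

Request:
{"api": "apply_moves", "payload": {
  "motion": [
    [0,0,-0.055,0,1],
    [0,0,-0.055,0,1],
    [0,0,-0.052,0,1],
    [0.006,0,0,0,1],
    [0.005,0,0,0,1],
    [0.003,0,0,0,1],
    [0.003,0,0,0,1],
    [0.003,0,0,0,1]
  ]
}}

```text
time_s: 3.2
position: [0.4769, 0.0776, 0.0702]
tcp_rot: [179.9, 0.0, 90.0]
contact_force: [-0.5, 0.5, 0.7]
width: 0.0854
gripper_force: 0.0
```

Run:
```python
from h import *
save("scene","s1",(290,200,440,320),4)
```

```text
(no output)
```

View pics/s1.png

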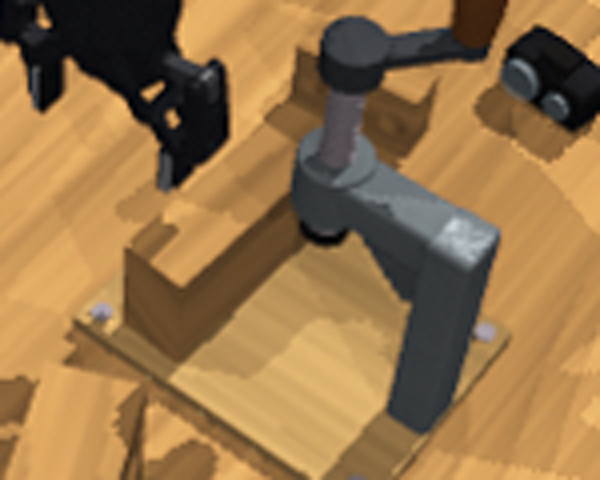

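The fingertip sits near (332,246), just short of the block's near top edge, and the block has not moved. The knuckle stands out further than the tip.

Run:
```python
from h import *
S=r.read_camera("scene")
for z in(.07,.083,.09):print(z,ray(S,(290+168/4,200+188/4),z))
```

```text
0.07 [0.5190558  0.07903707 0.07      ]
0.083 [0.52492811 0.07071659 0.083     ]
0.09 [0.52809013 0.06623634 0.09      ]
```

Request:
{"api": "apply_moves", "payload": {
  "motion": [
    [0.003,0,0,0,1],
    [0.003,0,0,0,1],
    [0.003,0,0,0,1],
    [0.003,0,0,0,1]
  ]
}}

```text
time_s: 3.8
position: [0.4876, 0.0776, 0.0697]
tcp_rot: [-179.9, 0.0, 90.0]
contact_force: [-8.9, -0.4, 15.8]
width: 0.0858
gripper_force: 8.7
```

Run:
```python
from h import *
save("scene","s2",(290,200,440,320),4)
print(r.get_obs()["contact_force"])
```

```text
[-5.09646233 -0.87029638  8.44248405]
```

View pics/s2.png

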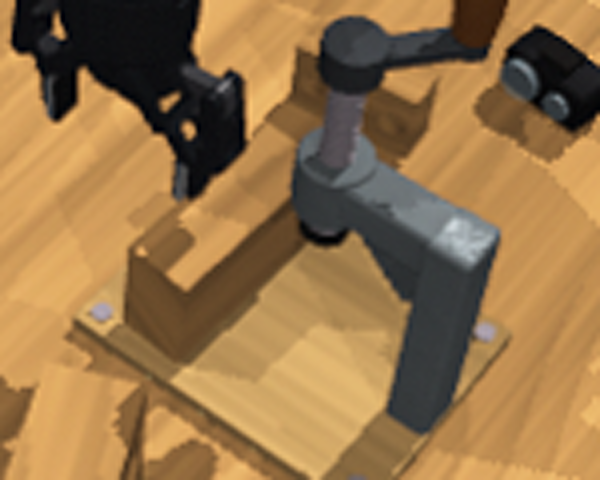

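The tip was catching on the block's top near edge, and the block is barely tilted. I'll back off, lower the tip and push again while rising.

Request:
{"api": "apply_moves", "payload": {
  "motion": [
    [-0.012,0,0,0,1],
    [-0.004,0,-0.012,0,1],
    [0.006,0,0,0,1],
    [0.005,0,0,0,1],
    [0.004,0,0,0,1]
  ]
}}

```text
time_s: 4.47
position: [0.488, 0.0776, 0.0574]
tcp_rot: [180.0, 0.0, 90.0]
contact_force: [-1.3, 0.5, 0.7]
width: 0.0853
gripper_force: 0.5
```

Request:
{"api": "apply_moves", "payload": {
  "motion": [
    [0.003,0,0,0,1],
    [0.003,0,0.001,0,1],
    [0.003,0,0.001,0,1]
  ]
}}

```text
time_s: 4.85
position: [0.4964, 0.0776, 0.0594]
tcp_rot: [180.0, 0.0, 90.0]
contact_force: [-0.6, -1.2, 0.7]
width: 0.0855
gripper_force: 0.2
```

Run:
```python
from h import *
save("scene","s3",(290,200,440,320),4)
```

```text
(no output)
```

View pics/s3.png

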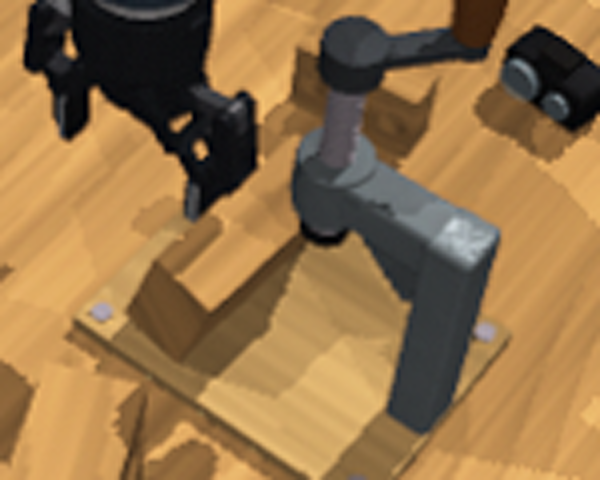

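The block is tipping cleanly: the pivot edge is still at crop (180,360), with roughly 13° of tilt. I'll keep going.

Request:
{"api": "apply_moves", "payload": {
  "motion": [
    [0.003,0,0.001,0,1],
    [0.003,0,0.001,0,1],
    [0.003,0,0.001,0,1],
    [0.003,0,0.001,0,1],
    [0.002,0,0.001,0,1],
    [0.002,0,0.001,0,1],
    [0.002,0,0,0,1],
    [0,0,0,0,1]
  ]
}}

```text
time_s: 5.9
position: [0.5143, 0.0776, 0.0653]
tcp_rot: [180.0, 0.0, 90.0]
contact_force: [0.8, 1.0, 0.5]
width: 0.0851
gripper_force: 0.0
```

Run:
```python
from h import *
save("scene","s4",(290,200,440,320),4)
```

```text
(no output)
```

View pics/s4.png

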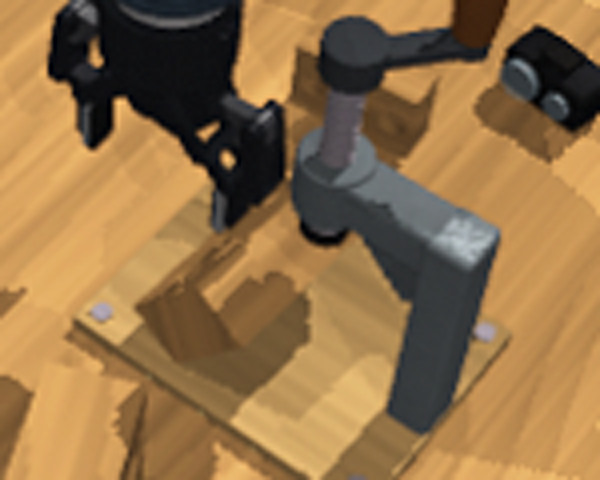

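It is near balance, with the sockets starting to come into view. I'll push a little more, let it fall, then back off and lift.

Request:
{"api": "apply_moves", "payload": {
  "motion": [
    [0.003,0,0.001,0,1],
    [0.003,0,0.001,0,1],
    [0.003,0,0.001,0,1],
    [0,0,0,0,1],
    [0,0,0,0,1],
    [-0.015,0,0.0,0,1],
    [-0.04,0,0,0,1],
    [-0.04,0,0.04,0,1]
  ]
}}

```text
time_s: 6.95
position: [0.4246, 0.0777, 0.1065]
tcp_rot: [-179.7, -0.0, 90.0]
contact_force: [0.1, 0.1, 1.0]
width: 0.0852
gripper_force: 0.0
```

Run:
```python
from h import *
save("scene","s5",(290,170,440,320),4)
save("top","t5")
```

```text
(no output)
```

View pics/s5.png

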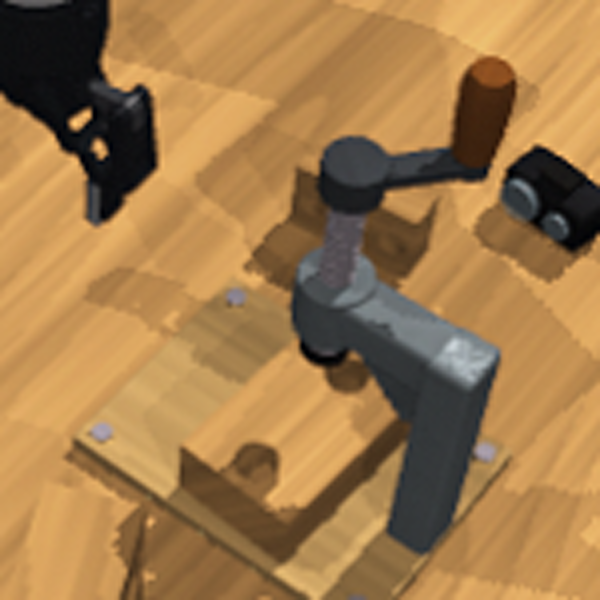

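The block lies flat with its sockets up, at crop (255,462) and (348,375). The near top corner is at (182,450) and the far one at (285,525).

Run:
```python
from h import *
np.set_printoptions(precision=4,suppress=True)
S=r.read_camera("scene")
for n,u,v,z in(("near",182,450,.054),("far",285,525,.054),("farbot",283,562,.012),("nearbot",183,498,.012),("s1",255,462,.054),("s2",348,375,.054),("boss",335,280,.175),("knobtop",493,72,.309),("hubtop",354,160,.268),("padface",323,352,.108)):
  print(n,ray(S,(290+u/4,170+v/4),z))
# knob in both: triangulate residual
T=r.read_camera("top")
for X in([.617,.082,.175],[.617,.082,.253]):print(proj(S,X),proj(T,X))
```

```text
near [0.5789 0.0161 0.054 ]
far [0.651  0.0132 0.054 ]
farbot [0.6518 0.0164 0.012 ]
nearbot [0.5835 0.0141 0.012 ]
s1 [0.6145 0.0354 0.054 ]
s2 [0.6202 0.1167 0.054 ]
boss [0.6208 0.0805 0.175 ]
knobtop [0.6573 0.131  0.309 ]
hubtop [0.6214 0.0781 0.268 ]
padface [0.6188 0.0844 0.108 ]
[[372.6514 238.6484]] [[291.5495 202.9217]]
[[376.8786 213.0358]] [[288.2249 196.296 ]]
```

Block centre is about (0.614,0.077) and the axis about (0.6175,0.0815), so it is well inside tolerance. Next I'll go above the knob at (0.6555,0.130), untwisting the wrist on the way to leave nearly a full turn of room.

Request:
{"api": "apply_moves", "payload": {
  "motion": [
    [0,0,0.056,0.177,1],
    [0,0,0.056,0.177,1],
    [0,0,0.056,0.177,1],
    [0,0,0.056,0.177,1],
    [0,0,0.056,0.177,1],
    [0.01,0.002,0,0.177,1],
    [0.02,0.005,0,0.177,1],
    [0.02,0.005,0,0.177,1]
  ]
}}

```text
time_s: 8.15
position: [0.4798, 0.0896, 0.3876]
tcp_rot: [180.0, 0.0, 171.4]
contact_force: [-0.1, -0.3, -0.5]
width: 0.0856
gripper_force: 0.0
```

Request:
{"api": "apply_moves", "payload": {
  "motion": [
    [0.02,0.005,0,0.177,1],
    [0.02,0.005,0,0.177,1],
    [0.02,0.005,0,0.177,1],
    [0.02,0.005,0,0.177,1],
    [0.02,0.005,0,0.177,1],
    [0.02,0.005,0,0.177,1],
    [0.02,0.005,0,0.177,1],
    [0.02,0.005,0,0.177,1]
  ]
}}

```text
time_s: 9.15
position: [0.6399, 0.1298, 0.3866]
tcp_rot: [180.0, -0.0, -107.4]
contact_force: [0.2, -0.4, 0.4]
width: 0.0851
gripper_force: 0.0
```

Run:
```python
from h import *
o=r.get_obs();c=r.read_camera("wrist")
print(o["position"],o["tcp_rot"],o["joints"])
from scipy.spatial.transform import Rotation as Ro
Tt=np.eye(4);Tt[:3,:3]=Ro.from_euler("xyz",o["tcp_rot"],degrees=True).as_matrix();Tt[:3,3]=o["position"]
W=np.linalg.inv(Tt@np.array(c["T_tool_cam"]));c["R"]=W[:3,:3];c["t"]=W[:3,3]
np.save("pics/w.npy",c["color"]);cv2.imwrite("pics/w.png",c["color"][:,:,::-1])
print(proj(c,[[.6555,.13,.309],[.6175,.0815,.268],[.6175,.0815,.175]]))
hsv=cv2.cvtColor(c["color"],cv2.COLOR_RGB2HSV)
```

```text
[0.63993677 0.12975554 0.38661971] [ 1.79956902e+02 -1.12261758e-02 -1.07413371e+02] [ 1.69040918e+00  2.36829458e+01  5.43089772e+01  3.57610005e-03
  1.02052476e+02 -1.60895471e+02]
[[300.47713102 257.42454649]
 [339.07347037 143.17598365]
 [335.8396999  132.46037916]]
```

View pics/w.png

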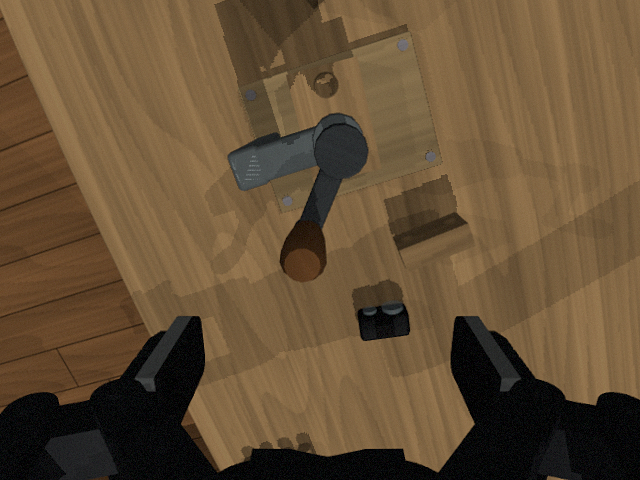

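The knob top is at (303,263) and the hub top at (341,151); my predictions were (300,257) and (339,143). I'll refine from these.

Run:
```python
from h import *
from scipy.spatial.transform import Rotation as Ro
c=r.read_camera("wrist");o=r.get_obs()
Tt=np.eye(4);Tt[:3,:3]=Ro.from_euler("xyz",o["tcp_rot"],degrees=True).as_matrix();Tt[:3,3]=o["position"]
W=np.linalg.inv(Tt@np.array(c["T_tool_cam"]));c["R"]=W[:3,:3];c["t"]=W[:3,3]
k=ray(c,(303,263),.309);h=ray(c,(341,151),.27);print(k,h,ray(c,(313,222),.26),o["position"])
```

```text
[0.65539292 0.13303241 0.309     ] [0.61789887 0.08602877 0.27      ] [0.64852248 0.12513674 0.26      ] [0.64040287 0.12976424 0.38541642]
```

Request:
{"api": "apply_moves", "payload": {
  "motion": [
    [0.0155,0.002,0,0,1],
    [0,0,-0.041,0,1],
    [0,0,-0.041,0,1],
    [0,0,-0.038,0,1],
    [0,0,0,0,-1],
    [0,0,0,0,-1],
    [0,0,0,0,-1],
    [0,0,0,0,-1]
  ],
  "force": 30
}}

```text
time_s: 10.25
position: [0.655, 0.1316, 0.2708]
tcp_rot: [-179.7, 0.1, -107.8]
contact_force: [2.1, 0.1, 4.7]
width: 0.0254
gripper_force: 29.8
```

Request:
{"api": "apply_moves", "payload": {
  "motion": [
    [0,0,0,0,-1],
    [0,0,0,0,-1]
  ]
}}

```text
time_s: 10.5
position: [0.655, 0.1316, 0.2708]
tcp_rot: [-179.7, 0.1, -107.8]
contact_force: [2.9, 0.4, 6.3]
width: 0.0252
gripper_force: 30.0
```

```bash
cat > circ.py <<'E'
import sys,json
from math import *
def rows(phi,n,step=10,r=.0604):
    out=[]
    for i in range(n):
        a,b=radians(phi-i*step),radians(phi-(i+1)*step)
        out.append([round(r*(cos(b)-cos(a)),4),round(r*(sin(b)-sin(a)),4),round(-.024*step/360,4),-round(radians(step),4),-1])
    return out
phi,n,step=map(float,sys.argv[1:4])
R=rows(phi,int(n),step)
for i in range(0,len(R),8):print(phi-i*step,json.dumps(R[i:i+8]))
E
python3 circ.py 52 32 10
```

```text
52.0 [[0.0077, -0.0072, -0.0007, -0.1745, -1], [0.0063, -0.0084, -0.0007, -0.1745, -1], [0.0048, -0.0094, -0.0007, -0.1745, -1], [0.0031, -0.0101, -0.0007, -0.1745, -1], [0.0013, -0.0104, -0.0007, -0.1745, -1], [-0.0006, -0.0105, -0.0007, -0.1745, -1], [-0.0024, -0.0103, -0.0007, -0.1745, -1], [-0.0041, -0.0097, -0.0007, -0.1745, -1]]
-28.0 [[-0.0057, -0.0088, -0.0007, -0.1745, -1], [-0.0072, -0.0077, -0.0007, -0.1745, -1], [-0.0084, -0.0063, -0.0007, -0.1745, -1], [-0.0094, -0.0048, -0.0007, -0.1745, -1], [-0.0101, -0.0031, -0.0007, -0.1745, -1], [-0.0104, -0.0013, -0.0007, -0.1745, -1], [-0.0105, 0.0006, -0.0007, -0.1745, -1], [-0.0103, 0.0024, -0.0007, -0.1745, -1]]
-108.0 [[-0.0097, 0.0041, -0.0007, -0.1745, -1], [-0.0088, 0.0057, -0.0007, -0.1745, -1], [-0.0077, 0.0072, -0.0007, -0.1745, -1], [-0.0063, 0.0084, -0.0007, -0.1745, -1], [-0.0048, 0.0094, -0.0007, -0.1745, -1], [-0.0031, 0.0101, -0.0007, -0.1745, -1], [-0.0013, 0.0104, -0.0007, -0.1745, -1], [0.0006, 0.0105, -0.0007, -0.1745, -1]]
-188.0 [[0.0024, 0.0103, -0.0007, -0.1745, -1], [0.0041, 0.0097, -0.0007, -0.1745, -1], [0.0057, 0.0088, -0.0007, -0.1745, -1], [0.0072, 0.0077, -0.0007, -0.1745, -1], [0.0084, 0.0063, -0.0007, -0.1745, -1], [0.0094, 0.0048, -0.0007, -0.1745, -1], [0.0101, 0.0031, -0.0007, -0.1745, -1], [0.0104, 0.0013, -0.0007, -0.1745, -1]]
```

Request:
{"api": "apply_moves", "payload": {
  "motion": [
    [0.0077,-0.0072,-0.0007,-0.1745,-1],
    [0.0063,-0.0084,-0.0007,-0.1745,-1],
    [0.0048,-0.0094,-0.0007,-0.1745,-1],
    [0.0031,-0.0101,-0.0007,-0.1745,-1]
  ]
}}

```text
time_s: 11.0
position: [0.675, 0.0976, 0.2681]
tcp_rot: [180.0, 0.1, -148.0]
contact_force: [-7.2, 3.8, 9.6]
width: 0.0255
gripper_force: 30.3
```

Request:
{"api": "apply_moves", "payload": {
  "motion": [
    [0.0013,-0.0104,-0.001,-0.1745,-1],
    [-0.0006,-0.0105,-0.001,-0.1745,-1],
    [-0.0024,-0.0103,-0.001,-0.1745,-1],
    [-0.0041,-0.0097,-0.001,-0.1745,-1]
  ]
}}

```text
time_s: 11.5
position: [0.6688, 0.0583, 0.2653]
tcp_rot: [179.8, 0.1, 172.1]
contact_force: [-8.4, 10.7, 16.0]
width: 0.0252
gripper_force: 31.1
```

Request:
{"api": "apply_moves", "payload": {
  "motion": [
    [-0.0057,-0.0088,-0.0007,-0.1745,-1],
    [-0.0072,-0.0077,-0.0007,-0.1745,-1],
    [-0.0084,-0.0063,-0.0007,-0.1745,-1],
    [-0.0094,-0.0048,-0.0007,-0.1745,-1]
  ]
}}

```text
time_s: 12.0
position: [0.6389, 0.0321, 0.2627]
tcp_rot: [179.6, -0.1, 132.1]
contact_force: [-2.9, 15.6, 15.7]
width: 0.0252
gripper_force: 31.4
```

Request:
{"api": "apply_moves", "payload": {
  "motion": [
    [-0.0101,-0.0031,-0.0007,-0.1745,-1],
    [-0.0104,-0.0013,-0.0007,-0.1745,-1],
    [-0.0105,0.0006,-0.0007,-0.1745,-1],
    [-0.0103,0.0024,-0.0007,-0.1745,-1]
  ]
}}

```text
time_s: 12.5
position: [0.5994, 0.031, 0.26]
tcp_rot: [179.5, -0.3, 92.1]
contact_force: [4.3, 15.2, 14.2]
width: 0.0256
gripper_force: 31.4
```

```bash
python3 - <<'E'
import numpy as np
from scipy.optimize import least_squares as L
P=np.array([(.655,.1316),(.675,.0976),(.6688,.0583),(.6389,.0321),(.5994,.031)])
s=L(lambda q:np.hypot(*(P-q[:2]).T)-q[2],[.6178,.084,.06]);print(s.x,s.fun)
s=L(lambda q:np.hypot(*(P-q[:2]).T)-.06,[.6178,.084]);print(s.x,s.fun);print(np.degrees(np.arctan2(*(P-s.x[:2]).T[::-1])))
E
python3 circ.py -108 16 10
```

```text
[0.61757238 0.08660071 0.05850939] [ 2.06264807e-05 -3.78961344e-05  1.58080747e-05  1.57712317e-05
 -1.43096527e-05]
[0.6158707 0.087541 ] [-1.07379498e-03 -2.11905692e-05  4.69387382e-04  3.37659234e-05
 -1.10884132e-03]
[  48.39135582    9.65465619  -28.91862773  -67.44278726 -106.24112834]
-108.0 [[-0.0097, 0.0041, -0.0007, -0.1745, -1], [-0.0088, 0.0057, -0.0007, -0.1745, -1], [-0.0077, 0.0072, -0.0007, -0.1745, -1], [-0.0063, 0.0084, -0.0007, -0.1745, -1], [-0.0048, 0.0094, -0.0007, -0.1745, -1], [-0.0031, 0.0101, -0.0007, -0.1745, -1], [-0.0013, 0.0104, -0.0007, -0.1745, -1], [0.0006, 0.0105, -0.0007, -0.1745, -1]]
-188.0 [[0.0024, 0.0103, -0.0007, -0.1745, -1], [0.0041, 0.0097, -0.0007, -0.1745, -1], [0.0057, 0.0088, -0.0007, -0.1745, -1], [0.0072, 0.0077, -0.0007, -0.1745, -1], [0.0084, 0.0063, -0.0007, -0.1745, -1], [0.0094, 0.0048, -0.0007, -0.1745, -1], [0.0101, 0.0031, -0.0007, -0.1745, -1], [0.0104, 0.0013, -0.0007, -0.1745, -1]]
```

Request:
{"api": "apply_moves", "payload": {
  "motion": [
    [-0.0097,0.0051,0.0003,-0.1745,-1],
    [-0.0088,0.0067,0.0003,-0.1745,-1],
    [-0.0077,0.0077,0.0003,-0.1745,-1],
    [-0.0063,0.0084,-0.0007,-0.1745,-1]
  ]
}}

```text
time_s: 13.0
position: [0.5679, 0.0561, 0.2575]
tcp_rot: [179.7, -0.4, 52.0]
contact_force: [11.5, 4.9, -1.1]
width: 0.0251
gripper_force: 30.0
```

Request:
{"api": "apply_moves", "payload": {
  "motion": [
    [-0.0048,0.0094,-0.0007,-0.1745,-1],
    [-0.0031,0.0101,-0.0007,-0.1745,-1],
    [-0.0013,0.0104,-0.0007,-0.1745,-1],
    [0.0006,0.0105,-0.0007,-0.1745,-1]
  ]
}}

```text
time_s: 13.5
position: [0.5599, 0.095, 0.2549]
tcp_rot: [179.9, -0.5, 12.0]
contact_force: [10.0, -3.1, -1.0]
width: 0.0252
gripper_force: 30.0
```

Request:
{"api": "apply_moves", "payload": {
  "motion": [
    [0.0024,0.0103,-0.0007,-0.1745,-1],
    [0.0041,0.0097,-0.0007,-0.1745,-1],
    [0.0057,0.0088,-0.0007,-0.1745,-1],
    [0.0072,0.0077,-0.0007,-0.1745,-1]
  ]
}}

```text
time_s: 14.0
position: [0.5782, 0.1298, 0.2522]
tcp_rot: [180.0, -0.4, -28.0]
contact_force: [4.9, -8.0, 2.8]
width: 0.0252
gripper_force: 30.2
```

Request:
{"api": "apply_moves", "payload": {
  "motion": [
    [0.0084,0.0063,-0.0007,-0.1745,-1],
    [0.0094,0.0048,-0.0007,-0.1745,-1],
    [0.0101,0.0031,-0.0007,-0.1745,-1],
    [0.0104,0.0013,-0.0007,-0.1745,-1]
  ]
}}

```text
time_s: 14.5
position: [0.6152, 0.145, 0.2496]
tcp_rot: [-179.9, -0.2, -68.0]
contact_force: [-1.0, -7.6, 6.6]
width: 0.0253
gripper_force: 30.5
```

Circle fit: centre (0.6176,0.0866). About 318° is wound. I'll open, untwist in place and re-grip.

Request:
{"api": "apply_moves", "payload": {
  "motion": [
    [0,0,0,0,1],
    [0,0,0,0,1],
    [0,0,0,0,1],
    [0,0,0.015,0,1],
    [0,0,0,0.178,1],
    [0,0,0,0.178,1],
    [0,0,0,0.178,1],
    [0,0,0,0.178,1]
  ]
}}

```text
time_s: 15.5
position: [0.6145, 0.1471, 0.2641]
tcp_rot: [-180.0, -0.1, -26.5]
contact_force: [-0.9, 0.3, 0.1]
width: 0.0855
gripper_force: 0.0
```

Request:
{"api": "apply_moves", "payload": {
  "motion": [
    [0,0,0,0.178,1],
    [0,0,0,0.178,1],
    [0,0,0,0.178,1],
    [0,0,0,0.178,1],
    [0,0,0,0.178,1],
    [0,0,0,0.178,1],
    [0,0,0,0.178,1],
    [0,0,0,0.178,1]
  ]
}}

```text
time_s: 16.5
position: [0.6145, 0.1471, 0.264]
tcp_rot: [179.9, -0.1, 55.1]
contact_force: [-0.2, 0.0, -0.6]
width: 0.0852
gripper_force: 0.0
```

Request:
{"api": "apply_moves", "payload": {
  "motion": [
    [0,0,0,0.178,1],
    [0,0,0,0.178,1],
    [0,0,0,0.178,1],
    [0,0,0,0.178,1],
    [0,0,0,0.178,1],
    [0,0,0,0.178,1],
    [0,0,0,0.178,1],
    [0,0,0,0.178,1]
  ]
}}

```text
time_s: 17.5
position: [0.6145, 0.1471, 0.2641]
tcp_rot: [179.9, 0.1, 136.7]
contact_force: [0.3, 0.4, 0.4]
width: 0.0852
gripper_force: 0.0
```

Request:
{"api": "apply_moves", "payload": {
  "motion": [
    [0,0,0,0.178,1],
    [0,0,0,0.178,1],
    [0,0,0,0.178,1],
    [0,0,0,0.178,1],
    [0,0,0,0.178,1],
    [0,0,0,0.178,1],
    [0,0,0,0.178,1],
    [0,0,0,0.178,1]
  ]
}}

```text
time_s: 18.5
position: [0.6145, 0.1471, 0.2641]
tcp_rot: [-180.0, 0.1, -141.7]
contact_force: [-0.7, -1.0, -0.2]
width: 0.0853
gripper_force: 0.0
```

Request:
{"api": "apply_moves", "payload": {
  "motion": [
    [0,0,0,0.178,1],
    [0,0,0,0.178,1],
    [0,0,0,0.178,1],
    [0,0,0,0.178,1]
  ]
}}

```text
time_s: 19.0
position: [0.6145, 0.1471, 0.2641]
tcp_rot: [-179.9, 0.0, -100.9]
contact_force: [-0.3, 1.2, -0.2]
width: 0.0853
gripper_force: 0.0
```

Request:
{"api": "apply_moves", "payload": {
  "motion": [
    [0,0,-0.013,0,1],
    [0,0,0,0,-1],
    [0,0,0,0,-1],
    [0,0,0,0,-1],
    [0,0,0,0,-1],
    [0,0,0,0,-1]
  ]
}}

```text
time_s: 19.75
position: [0.6148, 0.1468, 0.2502]
tcp_rot: [-179.9, 0.0, -101.3]
contact_force: [1.9, -0.6, 1.3]
width: 0.0256
gripper_force: 30.1
```

```bash
python3 circ.py 93 32 10
```

```text
93.0 [[0.0105, -0.0004, -0.0007, -0.1745, -1], [0.0103, -0.0022, -0.0007, -0.1745, -1], [0.0098, -0.0039, -0.0007, -0.1745, -1], [0.0089, -0.0056, -0.0007, -0.1745, -1], [0.0078, -0.007, -0.0007, -0.1745, -1], [0.0065, -0.0083, -0.0007, -0.1745, -1], [0.0049, -0.0093, -0.0007, -0.1745, -1], [0.0033, -0.01, -0.0007, -0.1745, -1]]
13.0 [[0.0015, -0.0104, -0.0007, -0.1745, -1], [-0.0004, -0.0105, -0.0007, -0.1745, -1], [-0.0022, -0.0103, -0.0007, -0.1745, -1], [-0.0039, -0.0098, -0.0007, -0.1745, -1], [-0.0056, -0.0089, -0.0007, -0.1745, -1], [-0.007, -0.0078, -0.0007, -0.1745, -1], [-0.0083, -0.0065, -0.0007, -0.1745, -1], [-0.0093, -0.0049, -0.0007, -0.1745, -1]]
-67.0 [[-0.01, -0.0033, -0.0007, -0.1745, -1], [-0.0104, -0.0015, -0.0007, -0.1745, -1], [-0.0105, 0.0004, -0.0007, -0.1745, -1], [-0.0103, 0.0022, -0.0007, -0.1745, -1], [-0.0098, 0.0039, -0.0007, -0.1745, -1], [-0.0089, 0.0056, -0.0007, -0.1745, -1], [-0.0078, 0.007, -0.0007, -0.1745, -1], [-0.0065, 0.0083, -0.0007, -0.1745, -1]]
-147.0 [[-0.0049, 0.0093, -0.0007, -0.1745, -1], [-0.0033, 0.01, -0.0007, -0.1745, -1], [-0.0015, 0.0104, -0.0007, -0.1745, -1], [0.0004, 0.0105, -0.0007, -0.1745, -1], [0.0022, 0.0103, -0.0007, -0.1745, -1], [0.0039, 0.0098, -0.0007, -0.1745, -1], [0.0056, 0.0089, -0.0007, -0.1745, -1], [0.007, 0.0078, -0.0007, -0.1745, -1]]
```

Request:
{"api": "apply_moves", "payload": {
  "motion": [
    [0.0105,-0.0004,-0.0007,-0.1745,-1],
    [0.0103,-0.0022,-0.0007,-0.1745,-1],
    [0.0098,-0.0039,-0.0007,-0.1745,-1],
    [0.0089,-0.0056,-0.0007,-0.1745,-1],
    [0.0078,-0.007,-0.0007,-0.1745,-1],
    [0.0065,-0.0083,-0.0007,-0.1745,-1],
    [0.0049,-0.0093,-0.0007,-0.1745,-1],
    [0.0033,-0.01,-0.0007,-0.1745,-1]
  ]
}}

```text
time_s: 20.75
position: [0.6764, 0.1002, 0.2449]
tcp_rot: [-180.0, 0.0, 178.4]
contact_force: [-1.5, 0.6, 4.4]
width: 0.0256
gripper_force: 30.5
```

Request:
{"api": "apply_moves", "payload": {
  "motion": [
    [0.0015,-0.0104,-0.0007,-0.1745,-1],
    [-0.0004,-0.0105,-0.0007,-0.1745,-1],
    [-0.0022,-0.0103,-0.0007,-0.1745,-1],
    [-0.0039,-0.0098,-0.0007,-0.1745,-1],
    [-0.0056,-0.0089,-0.0007,-0.1745,-1],
    [-0.007,-0.0078,-0.0007,-0.1745,-1],
    [-0.0083,-0.0065,-0.0007,-0.1745,-1],
    [-0.0093,-0.0049,-0.0007,-0.1745,-1]
  ]
}}

```text
time_s: 21.75
position: [0.6412, 0.031, 0.2396]
tcp_rot: [179.9, 0.0, 98.4]
contact_force: [-0.0, 1.4, 6.5]
width: 0.0252
gripper_force: 30.6
```

Request:
{"api": "apply_moves", "payload": {
  "motion": [
    [-0.01,-0.0033,-0.0007,-0.1745,-1],
    [-0.0104,-0.0015,-0.0007,-0.1745,-1],
    [-0.0105,0.0004,-0.0007,-0.1745,-1],
    [-0.0103,0.0022,-0.0007,-0.1745,-1],
    [-0.0098,0.0039,-0.0007,-0.1745,-1],
    [-0.0089,0.0056,-0.0007,-0.1745,-1],
    [-0.0078,0.007,-0.0007,-0.1745,-1],
    [-0.0065,0.0083,-0.0007,-0.1745,-1]
  ]
}}

```text
time_s: 22.75
position: [0.567, 0.0536, 0.2342]
tcp_rot: [179.9, -0.1, 18.4]
contact_force: [0.3, -0.7, 5.4]
width: 0.025
gripper_force: 30.7
```

Request:
{"api": "apply_moves", "payload": {
  "motion": [
    [-0.0049,0.0093,-0.0007,-0.1745,-1],
    [-0.0033,0.01,-0.0007,-0.1745,-1],
    [-0.0015,0.0104,-0.0007,-0.1745,-1],
    [0.0004,0.0105,-0.0007,-0.1745,-1],
    [0.0022,0.0103,-0.0007,-0.1745,-1],
    [0.0039,0.0098,-0.0007,-0.1745,-1],
    [0.0056,0.0089,-0.0007,-0.1745,-1],
    [0.007,0.0078,-0.0007,-0.1745,-1]
  ]
}}

```text
time_s: 23.75
position: [0.5765, 0.1308, 0.2289]
tcp_rot: [-179.9, -0.1, -61.6]
contact_force: [-1.6, -2.5, 6.4]
width: 0.0253
gripper_force: 30.9
```

```bash
cat > feel.py <<'E'
from h import *
o=r.get_obs();C=np.array([.6176,.0866]);d=o["position"][:2]-C
F=-o["contact_force"][:2];phi=np.arctan2(d[1],d[0])
print("t",o["time_s"],"phi",np.degrees(phi),"r",np.hypot(*d),"tan",F@[np.sin(phi),-np.cos(phi)],"rad",F@[np.cos(phi),np.sin(phi)],"Mz",o["wrist_torque"][2],"equiv",(-(d[0]*F[1]-d[1]*F[0])+o["wrist_torque"][2])/.06,"q6",o["joints"][5],"z",o["position"][2],o["contact_force"])
E
python3 feel.py
```

```text
t 23.75 phi 132.88630096510647 r 0.06033513615202702 tan 2.919533132596147 rad 0.7561061040802324 Mz 0.3223586794266965 equiv 8.30848514137065 q6 153.56700095064318 z 0.22888643434875905 [-1.62459361 -2.54087893  6.42072379]
```

Crank torque amounts to about 8.3 N of push, which agrees with the 9 N given for a free pad. About 638° is wound. I'll untwist again for the last stroke.

Request:
{"api": "apply_moves", "payload": {
  "motion": [
    [0,0,0,0,1],
    [0,0,0,0,1],
    [0,0,0,0,1],
    [0,0,0.013,0,1],
    [0,0,0,0.1765,1],
    [0,0,0,0.1765,1],
    [0,0,0,0.1765,1],
    [0,0,0,0.1765,1]
  ]
}}

```text
time_s: 24.75
position: [0.5766, 0.1306, 0.2414]
tcp_rot: [-180.0, -0.1, -20.5]
contact_force: [0.3, -0.0, -0.1]
width: 0.0852
gripper_force: 0.0
```

Request:
{"api": "apply_moves", "payload": {
  "motion": [
    [0,0,0,0.1765,1],
    [0,0,0,0.1765,1],
    [0,0,0,0.1765,1],
    [0,0,0,0.1765,1],
    [0,0,0,0.1765,1],
    [0,0,0,0.1765,1],
    [0,0,0,0.1765,1],
    [0,0,0,0.1765,1]
  ]
}}

```text
time_s: 25.75
position: [0.5766, 0.1306, 0.2414]
tcp_rot: [179.9, -0.0, 60.4]
contact_force: [-0.9, -0.3, -0.1]
width: 0.0853
gripper_force: 0.0
```

Request:
{"api": "apply_moves", "payload": {
  "motion": [
    [0,0,0,0.1765,1],
    [0,0,0,0.1765,1],
    [0,0,0,0.1765,1],
    [0,0,0,0.1765,1],
    [0,0,0,0.1765,1],
    [0,0,0,0.1765,1],
    [0,0,0,0.1765,1],
    [0,0,0,0.1765,1]
  ]
}}

```text
time_s: 26.75
position: [0.5766, 0.1306, 0.2414]
tcp_rot: [180.0, 0.0, 141.3]
contact_force: [0.1, -0.4, -0.2]
width: 0.0858
gripper_force: 0.0
```

Request:
{"api": "apply_moves", "payload": {
  "motion": [
    [0,0,0,0.1765,1],
    [0,0,0,0.1765,1],
    [0,0,0,0.1765,1],
    [0,0,0,0.1765,1],
    [0,0,0,0.1765,1],
    [0,0,0,0.1765,1],
    [0,0,0,0.1765,1],
    [0,0,0,0.1765,1]
  ]
}}

```text
time_s: 27.75
position: [0.5766, 0.1306, 0.2414]
tcp_rot: [-180.0, 0.0, -137.8]
contact_force: [-0.1, 0.1, 0.7]
width: 0.0855
gripper_force: 0.0
```

Request:
{"api": "apply_moves", "payload": {
  "motion": [
    [0,0,0,0.1765,1],
    [0,0,0,0.1765,1],
    [0,0,0,0.1765,1],
    [0,0,-0.012,0.15,1],
    [0,0,0,0,-1],
    [0,0,0,0,-1],
    [0,0,0,0,-1],
    [0,0,0,0,-1]
  ]
}}

```text
time_s: 28.75
position: [0.5771, 0.1306, 0.2291]
tcp_rot: [-179.9, 0.0, -99.2]
contact_force: [0.7, -0.5, 2.4]
width: 0.0253
gripper_force: 30.2
```

```bash
python3 feel.py; python3 circ.py 133 32 10
```

```text
t 28.75 phi 132.6248377294164 r 0.059839236328703145 tan -0.21762157917199249 rad 0.8517751976468637 Mz 0.012018875939091525 equiv -0.01672388612011545 q6 -168.8089312574105 z 0.22909761647673627 [ 0.73694465 -0.479367    2.40766558]
133.0 [[0.0083, 0.0065, -0.0007, -0.1745, -1], [0.0093, 0.0049, -0.0007, -0.1745, -1], [0.01, 0.0033, -0.0007, -0.1745, -1], [0.0104, 0.0015, -0.0007, -0.1745, -1], [0.0105, -0.0004, -0.0007, -0.1745, -1], [0.0103, -0.0022, -0.0007, -0.1745, -1], [0.0098, -0.0039, -0.0007, -0.1745, -1], [0.0089, -0.0056, -0.0007, -0.1745, -1]]
53.0 [[0.0078, -0.007, -0.0007, -0.1745, -1], [0.0065, -0.0083, -0.0007, -0.1745, -1], [0.0049, -0.0093, -0.0007, -0.1745, -1], [0.0033, -0.01, -0.0007, -0.1745, -1], [0.0015, -0.0104, -0.0007, -0.1745, -1], [-0.0004, -0.0105, -0.0007, -0.1745, -1], [-0.0022, -0.0103, -0.0007, -0.1745, -1], [-0.0039, -0.0098, -0.0007, -0.1745, -1]]
-27.0 [[-0.0056, -0.0089, -0.0007, -0.1745, -1], [-0.007, -0.0078, -0.0007, -0.1745, -1], [-0.0083, -0.0065, -0.0007, -0.1745, -1], [-0.0093, -0.0049, -0.0007, -0.1745, -1], [-0.01, -0.0033, -0.0007, -0.1745, -1], [-0.0104, -0.0015, -0.0007, -0.1745, -1], [-0.0105, 0.0004, -0.0007, -0.1745, -1], [-0.0103, 0.0022, -0.0007, -0.1745, -1]]
-107.0 [[-0.0098, 0.0039, -0.0007, -0.1745, -1], [-0.0089, 0.0056, -0.0007, -0.1745, -1], [-0.0078, 0.007, -0.0007, -0.1745, -1], [-0.0065, 0.0083, -0.0007, -0.1745, -1], [-0.0049, 0.0093, -0.0007, -0.1745, -1], [-0.0033, 0.01, -0.0007, -0.1745, -1], [-0.0015, 0.0104, -0.0007, -0.1745, -1], [0.0004, 0.0105, -0.0007, -0.1745, -1]]
```

Request:
{"api": "apply_moves", "payload": {
  "motion": [
    [0.0083,0.0065,-0.0007,-0.1745,-1],
    [0.0093,0.0049,-0.0007,-0.1745,-1],
    [0.01,0.0033,-0.0007,-0.1745,-1],
    [0.0104,0.0015,-0.0007,-0.1745,-1],
    [0.0105,-0.0004,-0.0007,-0.1745,-1],
    [0.0103,-0.0022,-0.0007,-0.1745,-1],
    [0.0098,-0.0039,-0.0007,-0.1745,-1],
    [0.0089,-0.0056,-0.0007,-0.1745,-1]
  ]
}}

```text
time_s: 29.75
position: [0.6536, 0.1344, 0.2238]
tcp_rot: [-179.9, -0.0, -179.5]
contact_force: [-4.4, -3.2, 6.0]
width: 0.0254
gripper_force: 30.5
```

```bash
python3 feel.py
```

```text
t 29.75 phi 52.96831979714477 r 0.05984780754274947 tan 1.5587947892673664 rad 5.237927163627704 Mz 0.383066700374844 equiv 7.939285848692634 q6 -88.43387612696297 z 0.22378762637000033 [-4.39896574 -3.24265671  5.95440648]
```

Request:
{"api": "apply_moves", "payload": {
  "motion": [
    [0.0078,-0.007,-0.0007,-0.1745,-1],
    [0.0065,-0.0083,-0.0007,-0.1745,-1],
    [0.0049,-0.0093,-0.0007,-0.1745,-1]
  ]
}}

```text
time_s: 30.12
position: [0.6727, 0.11, 0.2218]
tcp_rot: [-180.0, -0.0, 150.5]
contact_force: [-4.3, -1.6, 6.3]
width: 0.0254
gripper_force: 30.6
```

```bash
python3 feel.py
```

```text
t 30.125 phi 22.998730734987944 r 0.05987286305081602 tan 0.20072025920408776 rad 4.578538084717955 Mz 0.4488505767370837 equiv 7.681137888798906 q6 -60.60102832783795 z 0.22180707224727259 [-4.29302972 -1.60411828  6.31437579]
```

Request:
{"api": "apply_moves", "payload": {
  "motion": [
    [0.0033,-0.01,-0.0007,-0.1745,-1],
    [0.0015,-0.0104,-0.0007,-0.1745,-1],
    [-0.0004,-0.0105,-0.0007,-0.1745,-1]
  ]
}}

```text
time_s: 30.5
position: [0.677, 0.0794, 0.2198]
tcp_rot: [180.0, -0.0, 120.6]
contact_force: [-4.5, 1.4, 7.6]
width: 0.0254
gripper_force: 30.6
```

```bash
python3 feel.py
```

```text
t 30.5 phi -6.933367090557942 r 0.059886058592142556 tan 0.8616931312168662 rad 4.625564598294225 Mz 0.4290207791501055 equiv 8.010403074910093 q6 -33.23432256792235 z 0.21979664491040596 [-4.48771956  1.41376662  7.57195967]
```

Request:
{"api": "apply_moves", "payload": {
  "motion": [
    [-0.0022,-0.0103,-0.0007,-0.1745,-1],
    [-0.0039,-0.0098,-0.0007,-0.1745,-1]
  ]
}}

```text
time_s: 30.75
position: [0.671, 0.0595, 0.2185]
tcp_rot: [180.0, -0.0, 100.6]
contact_force: [-3.8, 2.5, 6.2]
width: 0.0251
gripper_force: 30.6
```

```bash
python3 feel.py
```

```text
t 30.75 phi -26.900261397045316 r 0.0598937236405944 tan 0.5393341202064534 rad 4.55398307535554 Mz 0.5032663756801974 equiv 8.926151740429763 q6 -14.989749261372747 z 0.21848678060776275 [-3.81720579  2.54137426  6.16474213]
```

Request:
{"api": "apply_moves", "payload": {
  "motion": [
    [-0.0056,-0.0089,-0.0007,-0.1745,-1],
    [-0.007,-0.0078,-0.0007,-0.1745,-1]
  ]
}}

```text
time_s: 31.0
position: [0.6586, 0.0429, 0.2172]
tcp_rot: [179.9, -0.0, 80.6]
contact_force: [-1.5, 3.3, 7.2]
width: 0.0253
gripper_force: 30.6
```

```bash
python3 feel.py
```

```text
t 31.0 phi -46.85289031973989 r 0.05988263793171457 tan 1.1934464069161976 rad 3.471721790327294 Mz 0.5287279019542505 equiv 10.00324368384198 q6 3.459861201057194 z 0.21715624822905225 [-1.50348113  3.34913586  7.17184292]
```

Request:
{"api": "apply_moves", "payload": {
  "motion": [
    [-0.0083,-0.0065,-0.0007,-0.1745,-1]
  ]
}}

```text
time_s: 31.12
position: [0.6504, 0.0364, 0.2165]
tcp_rot: [179.9, -0.1, 70.6]
contact_force: [-1.0, 2.5, 6.4]
width: 0.0252
gripper_force: 30.6
```

```bash
python3 feel.py
```

```text
t 31.125 phi -56.845660993083854 r 0.05991257459697031 tan 0.5178401274270019 rad 2.636383450640759 Mz 0.487880137761776 equiv 8.648421217092515 q6 12.809010347996004 z 0.21651346099321436 [-1.00829213  2.49038613  6.37282883]
```

Request:
{"api": "apply_moves", "payload": {
  "motion": [
    [-0.0093,-0.0049,-0.0007,-0.1745,-1]
  ]
}}

```text
time_s: 31.25
position: [0.6412, 0.0315, 0.2158]
tcp_rot: [179.9, -0.1, 60.6]
contact_force: [-1.3, 3.8, 6.6]
width: 0.0251
gripper_force: 30.6
```

```bash
python3 feel.py
```

```text
t 31.25 phi -66.84093738136005 r 0.05993850889507874 tan 0.3547303779359534 rad 4.016904911225438 Mz 0.4777905278179833 equiv 8.317542295520868 q6 22.269063225132697 z 0.21580893291480943 [-1.25364384  3.83271912  6.61649521]
```

Request:
{"api": "apply_moves", "payload": {
  "motion": [
    [-0.01,-0.0033,-0.0007,-0.1745,-1]
  ]
}}

```text
time_s: 31.38
position: [0.6313, 0.0283, 0.2152]
tcp_rot: [179.9, -0.1, 50.6]
contact_force: [-1.0, 3.6, 6.4]
width: 0.0251
gripper_force: 30.6
```

```bash
python3 feel.py
```

```text
t 31.375 phi -76.82896838247231 r 0.05990990795434476 tan -0.16483726579519076 rad 3.74258381694397 Mz 0.5035260426773142 equiv 8.227510954267974 q6 31.85648672419473 z 0.21516937450746648 [-1.01328102  3.60657268  6.38380821]
```

Request:
{"api": "apply_moves", "payload": {
  "motion": [
    [-0.0104,-0.0015,-0.0007,-0.1745,-1]
  ]
}}

```text
time_s: 31.5
position: [0.621, 0.0268, 0.2145]
tcp_rot: [179.9, -0.1, 40.6]
contact_force: [-0.4, 3.5, 7.4]
width: 0.0254
gripper_force: 30.6
```

```bash
python3 feel.py
```

```text
t 31.5 phi -86.79422989565859 r 0.05991635003441726 tan -0.2539470909386267 rad 3.504654932614895 Mz 0.5185750082543997 equiv 8.389323757724984 q6 41.58859896376233 z 0.2145171474495643 [-0.4495372   3.48496939  7.41679081]
```

Request:
{"api": "apply_moves", "payload": {
  "motion": [
    [-0.0105,0.0004,-0.0007,-0.1745,-1],
    [-0.0103,0.0022,-0.0007,-0.1745,-1]
  ]
}}

```text
time_s: 31.75
position: [0.6003, 0.0292, 0.2132]
tcp_rot: [180.0, -0.2, 20.6]
contact_force: [0.7, 2.6, 5.7]
width: 0.025
gripper_force: 30.7
```

```bash
python3 feel.py
```

```text
t 31.75 phi -106.77753981020538 r 0.05991493054035912 tan -0.11793440818699386 rad 2.6972865874030543 Mz 0.5066694222848717 equiv 8.326723173500493 q6 61.56926758811254 z 0.2131799151123263 [0.66567505 2.61651298 5.73683693]
```

Request:
{"api": "apply_moves", "payload": {
  "motion": [
    [-0.0098,0.0039,-0.0007,-0.1745,-1],
    [-0.0089,0.0056,-0.0007,-0.1745,-1]
  ]
}}

```text
time_s: 32.0
position: [0.5819, 0.0386, 0.2119]
tcp_rot: [180.0, -0.2, 0.6]
contact_force: [1.5, 1.2, 6.3]
width: 0.0254
gripper_force: 30.6
```

```bash
python3 feel.py
```

```text
t 32.0 phi -126.63921126144021 r 0.059858232043784446 tan 0.4793549942116513 rad 1.8673837174096772 Mz 0.5994859069785164 equiv 10.469654157556407 q6 82.25818982652717 z 0.21190013516718242 [1.49904522 1.2123393  6.29943132]
```

Request:
{"api": "apply_moves", "payload": {
  "motion": [
    [-0.0078,0.007,-0.0007,-0.1745,-1]
  ]
}}

```text
time_s: 32.12
position: [0.5747, 0.045, 0.2113]
tcp_rot: [180.0, -0.3, -9.4]
contact_force: [1.6, -0.5, 6.2]
width: 0.0254
gripper_force: 30.6
```

```bash
python3 feel.py
```

```text
t 32.125 phi -135.9252923485346 r 0.05976559490778836 tan 1.5157085694341914 rad 0.8119445175478808 Mz 0.5424884309602623 equiv 10.551260921988828 q6 92.87623938852381 z 0.2112842992647946 [ 1.63764848 -0.52415057  6.21112197]
```

Request:
{"api": "apply_moves", "payload": {
  "motion": [
    [-0.0065,0.0083,-0.0007,-0.1745,-1]
  ]
}}

```text
time_s: 32.25
position: [0.5681, 0.0531, 0.2107]
tcp_rot: [180.0, -0.3, -19.4]
contact_force: [1.2, -1.4, 6.5]
width: 0.0255
gripper_force: 30.6
```

```bash
python3 feel.py
```

```text
t 32.25 phi -145.9008059376949 r 0.05974978208575706 tan 1.8645605637919402 rad 0.18383054030546198 Mz 0.5555600643560475 equiv 11.116119195471873 q6 103.64781648159702 z 0.21065685135210444 [ 1.19754787 -1.44092292  6.47346512]
```

Request:
{"api": "apply_moves", "payload": {
  "motion": [
    [-0.0049,0.0093,-0.0007,-0.1745,-1]
  ]
}}

```text
time_s: 32.38
position: [0.5631, 0.0622, 0.21]
tcp_rot: [180.0, -0.3, -29.4]
contact_force: [1.3, -3.3, 6.7]
width: 0.0252
gripper_force: 30.6
```

```bash
python3 feel.py
```

```text
t 32.375 phi -155.87056278231714 r 0.05973814282906849 tan 3.563738645904702 rad -0.1529955443586899 Mz 0.6333943726269572 equiv 14.104758347691389 q6 114.55331941270201 z 0.20998733554003166 [ 1.31722677 -3.31489885  6.68425197]
```

Request:
{"api": "apply_moves", "payload": {
  "motion": [
    [-0.0033,0.01,-0.0007,-0.1745,-1]
  ]
}}

```text
time_s: 32.5
position: [0.5597, 0.072, 0.2093]
tcp_rot: [-180.0, -0.3, -39.4]
contact_force: [0.8, -4.6, 7.5]
width: 0.0253
gripper_force: 30.7
```

```bash
python3 feel.py
```

```text
t 32.5 phi -165.86051926910918 r 0.05972380322797061 tan 4.632785410812291 rad -0.3021974533449352 Mz 0.5626741347417258 equiv 13.989361650241536 q6 125.56160552137463 z 0.20934936626988204 [ 0.83866988 -4.56625194  7.5255996 ]
```

The push is about 14 N, so it is snug. Release and lift clear.

Request:
{"api": "apply_moves", "payload": {
  "motion": [
    [0,0,0,0,1],
    [0,0,0,0,1],
    [0,0,0,0,1],
    [0,0,0.05,0,1],
    [0,0,0.05,0,1],
    [0,0,0.03,0,1],
    [-0.05,0,0,0,1],
    [0,0,0,0,1]
  ]
}}

```text
time_s: 33.5
position: [0.5061, 0.0732, 0.3375]
tcp_rot: [180.0, 0.1, -39.1]
contact_force: [0.1, 0.1, -0.4]
width: 0.0851
gripper_force: 0.0
```

Run:
```python
from h import *
print(r.get_obs()["contact_force"]); a=np.load("pics/s5.npy").astype(int);b=r.read_camera("scene")["color"][:,:,::-1].astype(int)
d=lambda x0,y0,x1,y1:abs(a-b)[y0:y1,x0:x1].mean()
print("block corner",d(330,275,365,315),"light",d(412,205,445,235),"ticket",d(120,355,185,415),"horn",d(150,418,262,462))
print(r.finish_job())
```

```text
[ 0.06516092  0.10205142 -0.41458612]
block corner 7.6119047619047615 light 8.717845117845117 ticket 48.01632478632479 horn 15.33597132034632
the job is handed in; nothing more can be done
None
```

The block lies flat under the pad with its sockets up, clamped at about 14 N of crank push, and I handed the job in at 33.5 s; no verdict came back. The arm never went near the bystanders, but my last image check on them was inconclusive: the ticket area differed between the two pictures, and I did not look into why.

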